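# Check the idler rollers of the test track and reject those that bind

### The job

Some of the track's rollers bind or catch on their axles: find them by spinning each roller's rubber sleeve with a finger, lift them out and lay them in the grey reject bin. A roller may stay in its slot only if you have spun its sleeve on, one way, by well over a quarter turn to show that it runs freely. Do not bump the lamp bar over the track, and leave everything else on the bench where it is.

Things in the scene. Friction and masses are not known exactly. Their poses are not given: they have to be found in the camera images.
- rack: roller track, fixed: two side rails 8 mm thick, 400 mm long (along its y), inner faces 60 mm either side of the middle, tops 121 mm high. Four rollers lie across it, axles along its x, axes 115 mm above the table at y = -150, -50, 50, 150 mm. Origin on the table under its middle; x points away from the robot at yaw 0. Its posts and feet fill 440 by 210 mm
- lamp_bar: lamp bar fixed over the track: 34 mm wide (x), 28 high, 440 long (y), right above the middle of the rollers, underside 270 mm above the table (130 mm over the sleeves), carried by two posts behind the track at rack x = 100, y = -205 and 205 mm. Origin as the rack's. No room for a hand pointing straight down at a roller; one leaning 30 to 45 degrees back towards the robot passes in front of it
- bin: reject bin, fixed: open grey plastic box 250 (x) by 220 (y) by 50 mm high, walls and floor 4 mm; origin on the table under its centre. Stands left or right of the track, yaw within 0.1 rad. Two rollers fit in it side by side, axles along its x
- roller_a: idler roller: rubber-covered sleeve, 50 mm in diameter, 110 mm long, turning on a steel axle 144 mm long; origin on the axis at mid-length, x along the axle, z up. Axle ends, flatted to 11 mm wide by 16 high so that they cannot turn, lie in upright slots of the rails, 12.5 mm wide, 14 deep, open at the top. 0.35 to 0.55 kg. Which slot it lies in varies; whether it binds only turning tells
- roller_b: another idler roller, same size and looks as roller_a; origin and axes alike. To take it out lift it straight up; its sleeve's underside must be above 121 mm before it can pass over a rail. Which slot it lies in varies; whether it binds only turning tells
- roller_c: another idler roller, same size and looks as roller_a; origin and axes alike. To take it out lift it straight up; its sleeve's underside must be above 121 mm before it can pass over a rail. Which slot it lies in varies; whether it binds only turning tells
- roller_d: another idler roller, same size and looks as roller_a; origin and axes alike. To take it out lift it straight up; its sleeve's underside must be above 121 mm before it can pass over a rail. Which slot it lies in varies; whether it binds only turning tells
- sleeve_a (a joint): angle (rad) of roller_a's sleeve on its axle about the roller's +x, counting whole turns; -0.15 to 0.15 at the start, white line along the sleeve on top at 0. A sound sleeve turns at a touch (under 0.2 N) and coasts on, often a whole turn, after a brisk stroke. A bad one either drags (about 6 N at its surface) and sticks within 0.9 of zero, or turns lightly but catches dead within 0.7 of zero, either way round
- sleeve_b (a joint): angle (rad) of roller_b's sleeve on its axle about the roller's +x, counting whole turns; -0.15 to 0.15 at the start, white line along the sleeve on top at 0. A sound sleeve turns at a touch (under 0.2 N) and coasts on, often a whole turn, after a brisk stroke. A bad one either drags (about 6 N at its surface) and sticks within 0.9 of zero, or turns lightly but catches dead within 0.7 of zero, either way round
- sleeve_c (a joint): angle (rad) of roller_c's sleeve on its axle about the roller's +x, counting whole turns; -0.15 to 0.15 at the start, white line along the sleeve on top at 0. A sound sleeve turns at a touch (under 0.2 N) and coasts on, often a whole turn, after a brisk stroke. A bad one either drags (about 6 N at its surface) and sticks within 0.9 of zero, or turns lightly but catches dead within 0.7 of zero, either way round
- sleeve_d (a joint): angle (rad) of roller_d's sleeve on its axle about the roller's +x, counting whole turns; -0.15 to 0.15 at the start, white line along the sleeve on top at 0. A sound sleeve turns at a touch (under 0.2 N) and coasts on, often a whole turn, after a brisk stroke. A bad one either drags (about 6 N at its surface) and sticks within 0.9 of zero, or turns lightly but catches dead within 0.7 of zero, either way round
- balance: bench balance, fixed, 230 by 190 mm, 72 mm high, on the other side of the track from the bin; origin under its centre. Leave alone
- cleaner: bystander: upright plastic bottle, 62 mm in diameter, 170 mm high, behind the track; origin under its centre
- talc_jar: bystander: clear jar, 72 mm in diameter, 85 mm high, behind the track; origin under its centre
- tape_roll: bystander: cardboard ring, 84 mm outside diameter, 24 mm high, lying on the table under the rollers; origin under its centre
- brush: bystander: brush 200 mm long lying behind the track to the right; origin about its middle
- wrench: bystander: wrench 180 mm long lying just in front of the track; origin about its middle
- durometer: bystander: hand-held hardness gauge, 58 by 50 mm, 30 mm high, lying just in front of the track; origin under its centre
- rubber_discs: bystander: stack of rubber test discs, 64 mm in diameter, 36 mm high, behind the track; origin under its centre
Not all that is in view belongs to the job. What is shaped like the roller_c but green or orange is not meant.

How it is judged:
By the outcome, as a careful person would: the job done as asked, in the order asked, and still so for the second after the job is handed in, with the robot touching nothing.
It also fails if it takes over 72 s, if anything falls off the work surface, if the arm or the gripper's body presses on something with over 40 N, if the wrist force passes 120 N, or if a joint passes its speed limit or range.

### The arm

A 6-joint arm with a two-finger parallel gripper is mounted at the origin on the work surface. World frame = base frame: x ahead of the robot, y to its left, z up, the work surface at z = 0. Lengths are in mm, angles in rad, forces in N, time in s.
With the tool pointing down it reaches from about 275 to 850 mm from the base axis. Payload 19 kg.
Tool frame: the origin (TCP) lies on the centre line of the jaws, within the pads' length; the fingertips stand 22 mm ahead of it and the grasp point (between the pads) lies 3 mm ahead of it; z points along the fingers, y is the line along which they close (so a half turn about z gives the same grasp; the last joint's range is limited). The gripper opens to 85 mm and grips with 20 to 120 N. Pads are 22 mm wide; open, the fingers measure 114 mm over their backs; the gripper's body (76 mm by 85 mm) begins 54 mm behind the grasp point. The pads swing forward as they close: fully open they stand 13 mm farther back than shut.
Start: joints at [1.152, 0.15, 1.437, -0, 1.554, -0.134], TCP at [161.561, 551.807, 253.267] pointing down, gripper open.
Joint ranges: [-2.8, 2.8], [-0.68, 2.1], [0.12, 2.68], [-1.39, 4.53], [0.16, 2.79], [-2.81, 2.81]. Speed limits (rad/s): [1.89, 1.89, 2.22, 3.01, 3.01, 3.01].

### API

Orientations are given as a rotation vector (axis times angle).
In Python, from station import r gives the robot as it stands.
- The arm moves only by the shell command python3 -m pendant 'ROWS'. ROWS is JSON, a list of rows, each a list of 3 entries, a list of its own where there are three numbers: the opening in per cent of the stroke, from 0 (shut) to 100 (fully open), then the shift along the tool's x, y, z scaled (see below), then the turn, a rotation vector about the tool's x, y, z scaled (see below). In form: [[hand, [tx, ty, tz], [ax, ay, az]], ...]. A call has 1 to 5 rows; each row shifts and turns the commanded pose from where the row before left it, along the tool's axes as they then stand; what a row does not reach is not made up. The controller multiplies each number of a shift by 2.5 cm and each number of a turn by 6 degrees. A row lasts 1/12 s, in which the tool goes at most 41.7 mm and 7.16 degrees, less where a joint would pass 70% of its speed; a pose out of reach is approached as far as the arm can. A call with a number of a shift or a turn outside -1 to 1 is refused whole. A call with a gripper value outside its range is refused whole. The fingers move at their own pace and stop on an object; the grip force is fixed at half the most. Time passes only in rows, so rows that do not move let the fingers close. It gives the time, the measured TCP pose, the force, the opening and the grip force at its end, in the units of the state.
- r.state(): the state, without advancing time (a new reading comes with each control period).
- r.grab_frame(name): name is "side" or "top"; returns a dict with "image" (420x560x3 uint8, blue, green, red), "vfov" (degrees; the focal length in pixels is half the picture's height over the tangent of half this angle, whatever the lens; pixels are square), "cx", "cy" (the principal point, pixels), "world_from_camera" (4x4, takes a point from camera to world coordinates). Camera axes: x right, y down, z forward; pixel columns grow to the right and rows downward; lengths in mm; the calibration is good to about 2 mm. A picture is of the moment at which its call begins. There is no depth.
- r.hand_in(): hands the job in; it is judged then, once.
The state is a dict: "clock": time; "joints": joint angles; "qd": joint speeds; "joint_torque": joint torques, N m; "position": TCP position; "eef_rot": TCP orientation; "contact_force": force on the tool from outside, world axes, zero at the start; "moment": the same for the moment, N m; "width": finger opening in mm; "gripper_force": force on a finger pad.
Only numpy, scipy, OpenCV 4.12 (cv2) and the standard library are available. Lean on these libraries where they do the work, as an engineer would, in place of code of your own. Each camera call takes 0.05 s, during which the arm holds its last target. There are 200 camera calls.

## Working session

There is one attempt and no reset: what is moved stays moved. The work goes in short steps, Python scripts to look and compute and a shell command to move; the robot and the scene stay as the last step left them, time stands still between calls to the robot, and variables do not carry over. Pictures are saved under pics/ and viewed, at most 10 in all, crops included, and the job is handed in when it is done.

```bash
mkdir -p pics; ls
python3 - <<'E'
from station import r
import cv2,numpy as np
for n in("top","side"):
    f=r.grab_frame(n);cv2.imwrite(f"pics/{n}0.png",f["image"]);print(n,f["vfov"],f["cx"],f["cy"],np.round(f["world_from_camera"],3).tolist())
s=r.state();print(s)
E
```

```text
pics
top 53.590351901010585 274.46931777498315 209.53505089463152 [[0.068, -0.977, 0.202, 320.295], [-0.998, -0.068, 0.009, -10.107], [0.005, -0.202, -0.979, 1075.86], [0.0, 0.0, 0.0, 1.0]]
side 50.158569425154404 279.978652321592 205.509449219774 [[0.798, -0.389, 0.46, -73.045], [-0.602, -0.485, 0.635, -819.341], [-0.024, -0.783, -0.621, 876.447], [0.0, 0.0, 0.0, 1.0]]
{'clock': 0.1, 'joints': array([ 1.15199182e+00,  1.50895730e-01,  1.43793623e+00,  2.11510017e-05,
        1.55379606e+00, -1.34016391e-01]), 'qd': array([-1.19638678e-03,  3.39084499e-05, -2.29923139e-03,  1.16288915e-03,
       -2.00846072e-03,  1.30434024e-03]), 'joint_torque': array([ 5.04529104e-03, -7.14378047e+01, -5.71795750e+01, -2.52926275e-04,
        7.30367217e-03,  1.08026654e-05]), 'position': array([161.49181983, 551.65651177, 252.77405825]), 'eef_rot': array([-4.45791471e-01, -3.10949656e+00,  1.55538891e-03]), 'contact_force': array([-0.53643391, -0.67008823, -0.31651361]), 'moment': array([ 0.03777817,  0.03227551, -0.0058853 ]), 'gripper_force': 0.0, 'width': 85.63767591566615}
```

View pics/top0.png

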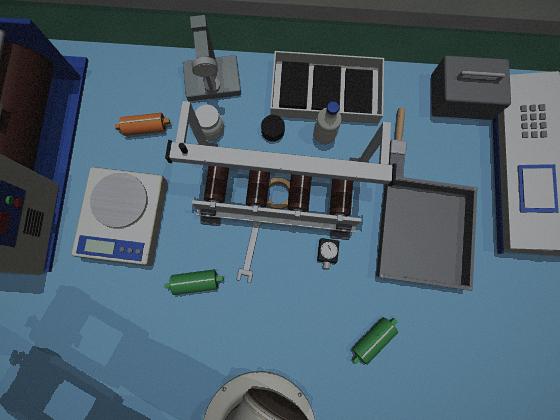

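View pics/side0.png

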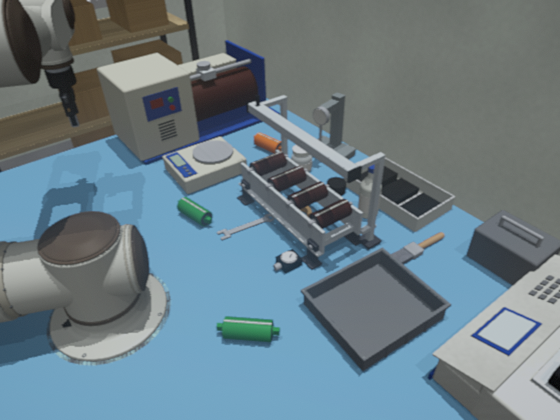

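The top view shows the rack around (275,190), with four brown rollers at columns 215, 258, 300 and 343. The bin is on the right at (427,235), the balance on the left, and the wrench and durometer in front. The side view shows the same layout, and the white lines are visible. Next I'll enlarge both views to pick points.

Run:
```python
import cv2,numpy as np
a=cv2.imread("pics/top0.png")[95:300,160:400]; b=cv2.imread("pics/side0.png")[90:260,230:400]
a=cv2.resize(a,None,fx=3.3,fy=2.9,interpolation=3)
cv2.imwrite("pics/a.png",cv2.resize(cv2.imread("pics/top0.png")[140:240,180:380],None,fx=4,fy=4,interpolation=3))
cv2.imwrite("pics/b.png",cv2.resize(b,None,fx=3.5,fy=3.5,interpolation=3))
```

```text
(no output)
```

View pics/a.png

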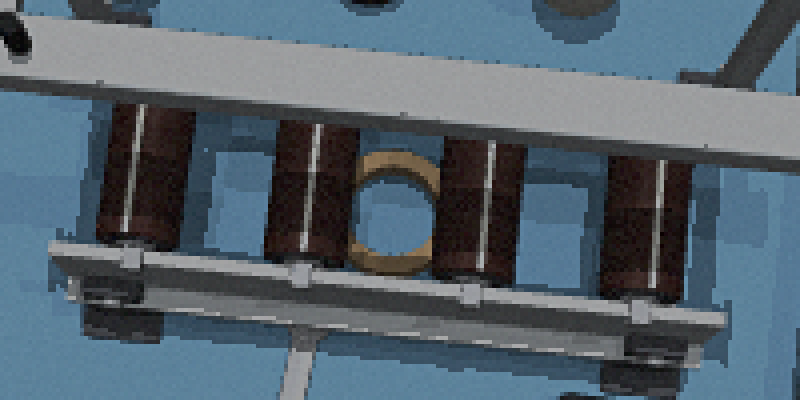

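View pics/b.png

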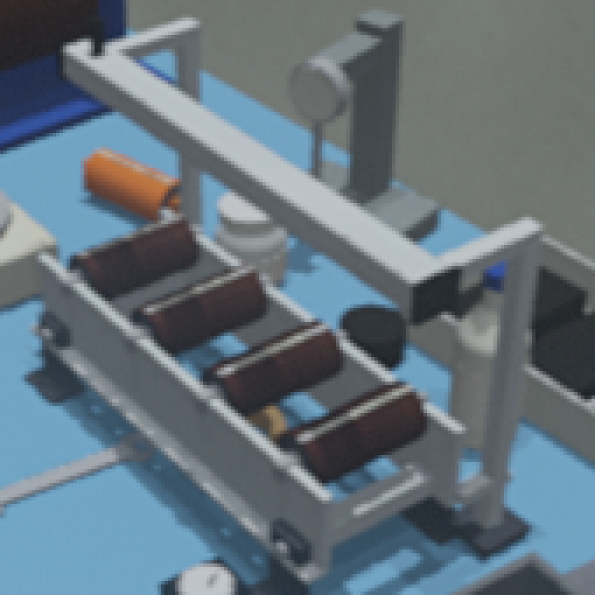

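Crop picks: in the top view the axle ends on the front rail are at crop (131,258), (301,273), (471,293) and (639,312). All four white lines are near the top of their sleeves. In the side crop the front rail's near corner is at about (330,497). Next I'll convert these to positions and check them across both views.

```bash
cat > h.py <<'E'
import numpy as np,cv2
from station import r
from scipy.spatial.transform import Rotation as R
def cam(n):
    f=r.grab_frame(n);return f
def ray(f,uv,z):
    F=210/np.tan(np.radians(f["vfov"]/2));T=f["world_from_camera"]
    d=T[:3,:3]@np.array([(uv[0]-f["cx"])/F,(uv[1]-f["cy"])/F,1]);o=T[:3,3]
    return o+d*(z-o[2])/d[2]
def proj(f,p):
    F=210/np.tan(np.radians(f["vfov"]/2));T=f["world_from_camera"]
    c=T[:3,:3].T@(np.array(p,float)-T[:3,3]);return np.array([f["cx"]+F*c[0]/c[2],f["cy"]+F*c[1]/c[2]])
E
python3 - <<'E'
from h import *
np.set_printoptions(precision=1,suppress=True)
t=cam("top");s=cam("side")
A=np.array([ray(t,(180+u/4,140+v/4),123) for u,v in [(131,258),(301,273),(471,293),(639,312)]])
print(A); print(np.linalg.norm(np.diff(A,axis=0),axis=1))
d=A[0]-A[3];yaw=np.arctan2(-d[0],d[1]);print("yaw",yaw)
ex=np.array([np.cos(yaw),np.sin(yaw),0]);o=A.mean(0)+66*ex;o[2]=0;print("origin",o)
ey=np.array([-ex[1],ex[0],0])
P=lambda x,y,z:o+x*ex+y*ey+[0,0,z]
print("side proj corner",(proj(s,P(-68,-200,121))-[230,90])*3.5,"rear",(proj(s,P(68,-200,121))-[230,90])*3.5, "left front",(proj(s,P(-68,200,121))-[230,90])*3.5)
print("bar front bottom edge top view",(proj(t,P(-17,200,270))-[180,140])*4,(proj(t,P(-17,-200,270))-[180,140])*4)
B=np.array([ray(t,p,50) for p in [(384,180),(476,187),(472,290),(378,281)]]);print("bin",B,B.mean(0),np.linalg.norm(np.diff(B,axis=0),axis=1))
w=np.array([ray(t,p,10) for p in [(260,222),(244,278),(328,250)]]);print(w)
E
```

```text
[[ 518.8  143.8  123. ]
 [ 516.7   43.8  123. ]
 [ 511.7  -56.2  123. ]
 [ 507.2 -154.6  123. ]]
[100.1 100.1  98.5]
yaw -0.038894244960287316
origin [579.6  -8.4   0. ]
side proj corner [327.6 501.6] rear [468.2 429.9] left front [ 40.1 256.6]
bar front bottom edge top view [ 5.  90.1] [794.4 172.8]
bin [[ 628.2 -275.1   50. ]
 [ 626.  -510.1   50. ]
 [ 366.  -492.7   50. ]
 [ 371.9 -264.3   50. ]] [ 498.1 -385.6   50. ] [235.  260.6 228.4]
[[ 504.5   35.    10. ]
 [ 358.3   64.6   10. ]
 [ 443.8 -144.6   10. ]]
```

```bash
cat >> h.py <<'E'
O=np.array([579.6,-8.4,0]);YAW=-.039;LEAN=np.radians(35)
RW=R.from_euler('z',YAW)
def P(p): return O+RW.apply(p)
def L(p): return RW.inv().apply(np.array(p)-O)
def goalrot(lean=LEAN):
    s,c=np.sin(lean),np.cos(lean)
    return RW*R.from_matrix(np.array([[-c,0,-s],[0,1,0],[s,0,-c]]).T)
def plan(p,rot=None,rackframe=True):
    """units: turn first, then shift"""
    s=r.state();c=R.from_rotvec(s["eef_rot"]);g=rot or goalrot()
    q=P(p) if rackframe else np.array(p)
    tu=np.degrees((c.inv()*g).as_rotvec())/6; sh=g.inv().apply(q-s["position"])/25
    print("t",round(s["clock"],2),"rack",L(s["position"]).round(1),"F",s["contact_force"].round(1),"w",round(s["width"],1),"TURN",tu.round(2),"SHIFT",sh.round(2))
YS={0:150,1:50,2:-50,3:-150}
def lines(name,f=None):
    """white-line angle on each sleeve by ray/cylinder hits of bright grey pixels"""
    f=f or cam(name);im=f["image"].astype(int);F=210/np.tan(np.radians(f["vfov"]/2));T=f["world_from_camera"]
    v,u=np.mgrid[0:420,0:560];d=np.stack([(u-f["cx"])/F,(v-f["cy"])/F,np.ones(u.shape)],-1)@T[:3,:3].T
    d=d@RW.as_matrix();o=L(T[:3,3]);out={}
    for k,y in YS.items():
        oy,oz=o[1]-y,o[2]-115;a=d[...,1]**2+d[...,2]**2;b=oy*d[...,1]+oz*d[...,2];D=b*b-a*(oy*oy+oz*oz-23.5**2)
        t=(-b-np.sqrt(np.maximum(D,0)))/a;x=o[0]+t*d[...,0]
        th=np.arctan2(-(oy+t*d[...,1]),oz+t*d[...,2])
        lo,hi=(-50,-28) if name=="top" else (-40,45)
        m=(D>0)&(x>lo)&(x<hi);br=m&(im.min(-1)>105)&(np.ptp(im,axis=-1)<45)
        out[k]=(int(m.sum()),int(br.sum()),round(float(np.median(th[br])),2) if br.any() else None,round(float(th[br].std()),2) if br.any() else None)
    return f,out
E
python3 - <<'E'
from h import *
for n in("top","side"): print(n,lines(n)[1])
plan([-150,205,250])
E
```

```text
top {0: (186, 8, -0.19, 0.02), 1: (181, 11, -0.01, 0.04), 2: (185, 10, 0.1, 0.03), 3: (182, 9, 0.08, 0.02)}
side {0: (379, 1, -0.42, 0.0), 1: (410, 26, -0.28, 0.13), 2: (449, 42, -0.11, 0.11), 3: (489, 51, -0.09, 0.1)}
t 0.3 rack [-439.6  543.4  253.1] F [0.1 0.7 0.9] w 85.3 TURN [-0.72 -5.8  -2.27] SHIFT [ -9.42 -13.54   6.74]
```

```bash
python3 -m pendant '[[0,[0,0,0],[-0.103,-0.829,-0.324]],[0,[0,0,0],[-0.103,-0.829,-0.324]],[0,[0,0,0],[-0.103,-0.829,-0.324]],[0,[0,0,0],[-0.103,-0.829,-0.324]]]' >/dev/null
python3 -m pendant '[[0,[0,0,0],[-0.103,-0.829,-0.324]],[0,[0,0,0],[-0.103,-0.829,-0.324]],[0,[0,0,0],[-0.103,-0.829,-0.324]]]' >/dev/null
python3 -m pendant '[[0,[-0.67,-0.97,0.48],[0,0,0]],[0,[-0.67,-0.97,0.48],[0,0,0]],[0,[-0.67,-0.97,0.48],[0,0,0]],[0,[-0.67,-0.97,0.48],[0,0,0]],[0,[-0.67,-0.97,0.48],[0,0,0]]]' >/dev/null
python3 -m pendant '[[0,[-0.67,-0.97,0.48],[0,0,0]],[0,[-0.67,-0.97,0.48],[0,0,0]],[0,[-0.67,-0.97,0.48],[0,0,0]],[0,[-0.67,-0.97,0.48],[0,0,0]],[0,[-0.67,-0.97,0.48],[0,0,0]]]'
python3 - <<'E'
from h import *
plan([-33.6,200,175]);plan([-33.6,150,175])
E
```

```text
clock: 1.72
position: [358.4, 300.1, 251.1]
eef_rot: [0.05, 2.53, -0.015]
contact_force: [0.5, 0.2, -0.3]
width: -0.4
gripper_force: 0.0
t 1.72 rack [-233.1  299.7  251.1] F [ 0.5  0.2 -0.3] w -0.4 TURN [ 0.01  0.01 -0.  ] SHIFT [-4.79 -3.99  7.07]
t 1.72 rack [-233.1  299.7  251.1] F [ 0.5  0.2 -0.3] w -0.4 TURN [ 0.01  0.01 -0.  ] SHIFT [-4.79 -5.99  7.07]
```

```bash
python3 -m pendant '[[0,[-0.6,-0.75,0.88],[0,0,0]],[0,[-0.6,-0.75,0.88],[0,0,0]],[0,[-0.6,-0.75,0.88],[0,0,0]],[0,[-0.6,-0.75,0.88],[0,0,0]]]' >/dev/null
python3 -m pendant '[[0,[-0.6,-0.75,0.88],[0,0,0]],[0,[-0.6,-0.75,0.88],[0,0,0]],[0,[-0.6,-0.75,0.88],[0,0,0]],[0,[-0.6,-0.75,0.88],[0,0,0]],[0,[0,0,0],[0,0,0]]]'
python3 - <<'E'
from h import *
f,o=lines("side");print(o);cv2.imwrite("pics/c.png",f["image"]);plan([-33.6,150,175])
E
```

```text
clock: 2.47
position: [553.3, 140.3, 173.6]
eef_rot: [0.054, 2.532, -0.018]
contact_force: [-0.4, 0.6, -1.0]
width: 0.0
gripper_force: 0.0
{0: (379, 2, -0.49, 0.07), 1: (410, 30, -0.25, 0.14), 2: (449, 45, -0.11, 0.11), 3: (489, 54, -0.09, 0.11)}
t 2.52 rack [-33.4 148.7 174.2] F [-0.3  0.   0.5] w -0.3 TURN [-0.02 -0.02 -0.03] SHIFT [-0.01  0.05 -0.03]
```

View pics/c.png

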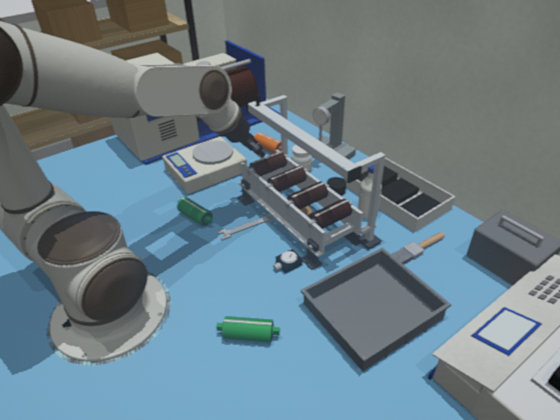

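The arm clears the bar: the fingertip is over the left-hand roller at about (262,150), and all the sleeves are in view. Next I'll feel for the height of the sleeve top.

```bash
python3 -m pendant '[[0,[0.16,0,0.23],[0,0,0]],[0,[0,0,0],[0,0,0]]]' | grep -E "pos|contact"
for i in 1; do python3 -m pendant '[[0,[0.034,0,0.049],[0,0,0]],[0,[0,0,0],[0,0,0]]]' | grep -E "pos|contact"
python3 -m pendant '[[0,[0.034,0,0.049],[0,0,0]],[0,[0,0,0],[0,0,0]]]' | grep -E "pos|contact"
python3 -m pendant '[[0,[0.034,0,0.049],[0,0,0]],[0,[0,0,0],[0,0,0]]]' | grep -E "pos|contact"; done
```

```text
position: [550.3, 144.0, 167.3]
contact_force: [0.1, 1.1, -1.0]
position: [550.6, 144.5, 167.0]
contact_force: [0.5, -0.1, 0.6]
position: [550.9, 144.2, 165.6]
contact_force: [0.8, -0.1, -0.6]
position: [551.0, 143.8, 163.9]
contact_force: [0.0, -0.2, -0.1]
```

```bash
python3 -m pendant '[[0,[0.034,0,0.049],[0,0,0]],[0,[0,0,0],[0,0,0]]]' | grep -E "pos|contact"
python3 -m pendant '[[0,[0.023,0,0.033],[0,0,0]],[0,[0,0,0],[0,0,0]]]' | grep -E "pos|contact"
python3 -m pendant '[[0,[0.023,0,0.033],[0,0,0]],[0,[0,0,0],[0,0,0]]]' | grep -E "pos|contact"
```

```text
position: [551.1, 143.7, 162.4]
contact_force: [-0.2, 1.0, 0.5]
position: [551.4, 143.7, 162.0]
contact_force: [-4.0, -0.4, 6.7]
position: [551.6, 143.8, 161.7]
contact_force: [-10.2, 0.4, 14.9]
```

```bash
python3 -m pendant '[[0,[-0.18,0,-0.26],[0,0,0]],[0,[0,0.96,0],[0,0,0]],[0,[0,0.96,0],[0,0,0]],[0,[0.16,0,0.23],[0,0,0]],[0,[0,0,0],[0,0,0]]]' | grep -E "pos|contact"
python3 -m pendant '[[0,[0,-1,0],[0,0,0]],[0,[0,-1,0],[0,0,0]],[0,[0,-1,0],[0,0,0]],[0,[0,-1,0],[0,0,0]]]' | grep -E "pos|contact"
python3 - <<'E'
from h import *
for i in range(4):
  f,o=lines("side");print("s",o[0]);f,o=lines("top");print("t",o[0])
plan([-33.6,100,161])
E
```

```text
position: [552.5, 192.4, 160.2]
contact_force: [-0.6, -0.2, -0.3]
position: [548.7, 90.3, 161.7]
contact_force: [-0.1, -0.4, -0.2]
s (379, 28, 0.14, 0.13)
t (186, 0, None, None)
s (379, 26, 0.14, 0.12)
t (186, 0, None, None)
s (379, 27, 0.14, 0.13)
t (186, 0, None, None)
s (379, 28, 0.11, 0.12)
t (186, 0, None, None)
t 4.83 rack [-34.5  99.5 161.3] F [0.1 0.7 0.6] w -0.2 TURN [ 0.01 -0.    0.  ] SHIFT [-0.02  0.02  0.03]
```

Run:
```python
from h import *
f=cam("side")["image"][130:250,230:360];g=cam("top")["image"][140:240,180:380]
cv2.imwrite("pics/d.png",np.vstack([cv2.resize(f,(390,360),interpolation=3).repeat(1,0),np.zeros((0,390,3),np.uint8)]))
a=cv2.resize(f,(400,370),interpolation=3);b=cv2.resize(g,(400,200),interpolation=3);cv2.imwrite("pics/d.png",np.vstack([a,b]))
```

```text
(no output)
```

View pics/d.png

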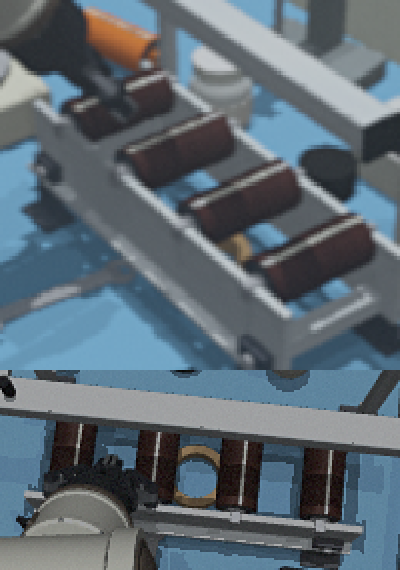

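Roller 0's line moved only a little and it did not coast, so it looks suspect. On to rollers 1, 2 and 3.

```bash
S='
from h import *
import sys
k=int(sys.argv[1])
print([lines("side")[1][k][1:] for i in range(5)]); print(lines("top")[1])'
echo "$S">l.py
python3 -m pendant '[[0,[0,-1,0],[0,0,0]],[0,[0,-1,0],[0,0,0]],[0,[0,-1,0],[0,0,0]],[0,[0,-1,0],[0,0,0]]]' | grep -E "pos|contact"
python3 l.py 1
python3 -m pendant '[[0,[0,-1,0],[0,0,0]],[0,[0,-1,0],[0,0,0]],[0,[0,-1,0],[0,0,0]],[0,[0,-1,0],[0,0,0]]]' | grep -E "pos|contact"
python3 l.py 2
python3 -m pendant '[[0,[0,-1,0],[0,0,0]],[0,[0,-1,0],[0,0,0]],[0,[0,-1,0],[0,0,0]],[0,[0,-1,0],[0,0,0]]]' | grep -E "pos|contact"
python3 l.py 3
python3 - <<'E'
from h import *
f,o=lines("side");print(o);f=f["image"][130:250,230:360];g=cam("top")["image"][140:240,180:380]
a=cv2.resize(f,(400,370),interpolation=3);b=cv2.resize(g,(400,200),interpolation=3);cv2.imwrite("pics/e.png",np.vstack([a,b]))
plan([-33.6,-200,161])
E
```

```text
position: [545.1, -8.5, 161.6]
contact_force: [0.2, 0.3, -0.3]
[(0, None, None), (0, None, None), (0, None, None), (0, None, None), (0, None, None)]
{0: (186, 10, 0.32, 0.03), 1: (181, 0, None, None), 2: (185, 2, 0.11, 0.04), 3: (182, 8, 0.08, 0.02)}
position: [541.4, -107.8, 161.5]
contact_force: [0.7, 0.5, -0.1]
[(0, None, None), (0, None, None), (0, None, None), (0, None, None), (0, None, None)]
{0: (186, 10, 0.32, 0.03), 1: (181, 0, None, None), 2: (185, 0, None, None), 3: (182, 1, 0.05, 0.0)}
position: [537.6, -207.6, 161.6]
contact_force: [0.9, 1.1, 0.2]
[(35, 0.35, 0.09), (32, 0.34, 0.09), (33, 0.33, 0.09), (34, 0.34, 0.09), (34, 0.34, 0.09)]
{0: (186, 10, 0.32, 0.03), 1: (181, 0, None, None), 2: (185, 0, None, None), 3: (182, 2, 0.49, 0.0)}
{0: (379, 354, 0.85, 0.64), 1: (410, 200, 0.52, 0.49), 2: (449, 62, 0.27, 0.34), 3: (489, 34, 0.34, 0.09)}
t 6.93 rack [ -34.4 -199.8  161.3] F [-0.4 -0.1 -0. ] w -0.2 TURN [ 0.01 -0.    0.01] SHIFT [-0.02 -0.01  0.03]
```

View pics/e.png

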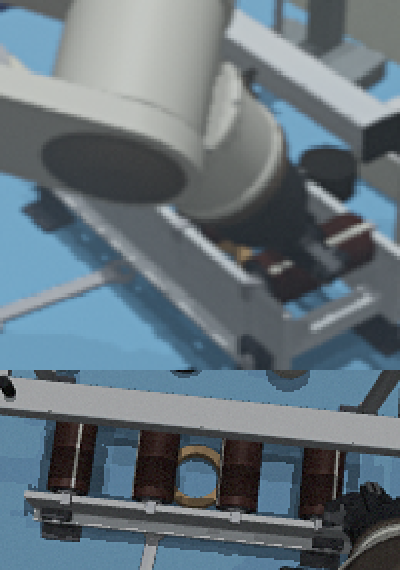

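Rollers 0 and 3 stopped at about 0.3 and 0.55 rad. Rollers 1 and 2 have no line in sight, so they have turned well away from the top. I'll raise the hand, go back and take a clear look.

```bash
python3 -m pendant '[[0,[-0.344,0,-0.49],[0,0,0]],[0,[0,1,0],[0,0,0]],[0,[0,1,0],[0,0,0]],[0,[0,1,0],[0,0,0]],[0,[0,1,0],[0,0,0]]]' >/dev/null
python3 -m pendant '[[0,[0,1,0],[0,0,0]],[0,[0,1,0],[0,0,0]],[0,[0,1,0],[0,0,0]],[0,[0,1,0],[0,0,0]],[0,[0,1,0],[0,0,0]]]' >/dev/null
python3 -m pendant '[[0,[0,1,0],[0,0,0]],[0,[0,1,0],[0,0,0]],[0,[0,1,0],[0,0,0]],[0,[0,1,0],[0,0,0]],[0,[0,1,0],[0,0,0]]]' >/dev/null
python3 -m pendant '[[0,[0,1,0],[0,0,0]],[0,[0,1,0],[0,0,0]],[0,[0.344,0,0.49],[0,0,0]],[0,[0,0,0],[0,0,0]]]'
python3 - <<'E'
from h import *
f,o=lines("side");print(o);f=f["image"][130:250,230:360];h,o=lines("top");print(o);g=h["image"][140:240,180:380]
a=cv2.resize(f,(400,370),interpolation=3);b=cv2.resize(g,(400,200),interpolation=3);cv2.imwrite("pics/f.png",np.vstack([a,b]))
plan([-33.6,200,161])
E
```

```text
clock: 8.52
position: [551.5, 193.5, 159.2]
eef_rot: [0.046, 2.533, -0.015]
contact_force: [-0.8, -0.8, -1.8]
width: -0.3
gripper_force: 0.0
{0: (379, 49, 0.12, 0.13), 1: (410, 0, None, None), 2: (449, 0, None, None), 3: (489, 58, 0.33, 0.08)}
{0: (186, 10, 0.32, 0.03), 1: (181, 0, None, None), 2: (185, 0, None, None), 3: (182, 7, 0.44, 0.04)}
t 8.62 rack [-35.  199.2 161.1] F [ 0.9 -0.4  0.8] w -0.2 TURN [ 0.   -0.01  0.01] SHIFT [-0.04  0.03  0.04]
```

View pics/f.png

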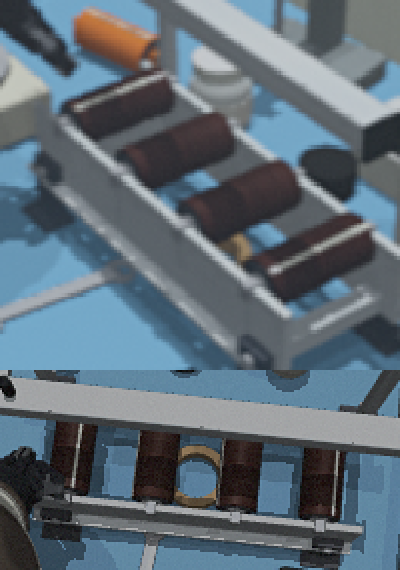

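Rollers 1 and 2 show no line, so each has turned far past a quarter. Roller 0 (0.32 rad) and roller 3 (0.44 rad) have their lines still near the top. I'll stroke roller 0 once more to confirm, then back off for the grasp.

```bash
python3 -m pendant '[[0,[0,-1,0],[0,0,0]],[0,[0,-1,0],[0,0,0]],[0,[0,-1,0],[0,0,0]],[0,[0,-1,0],[0,0,0]]]' | grep -E "pos|contact"
python3 l.py 0
python3 -m pendant '[[0,[-0.8,0,-0.8],[0,0,0]],[60,[-0.5,1,-0.8],[0,0,0]],[100,[0,1,-0.8],[0,0,0]],[100,[0,0,0],[0,0,0]],[100,[0,0,0],[0,0,0]]]'
python3 - <<'E'
from h import *
print(lines("side")[1],lines("top")[1])
g=goalrot().as_matrix()@[0,0,1]
c=RW.inv().apply(g)
plan(np.array([-12,150,115])-3*c-60*c);plan(np.array([-12,150,115])-3*c)
E
```

```text
position: [548.9, 90.3, 162.5]
contact_force: [0.2, 0.1, -0.6]
[(33, 0.24, 0.12), (32, 0.24, 0.12), (33, 0.24, 0.12), (32, 0.24, 0.12), (32, 0.24, 0.12)]
{0: (186, 0, None, None), 1: (181, 0, None, None), 2: (185, 0, None, None), 3: (182, 7, 0.44, 0.04)}
clock: 9.67
position: [543.0, 144.0, 230.2]
eef_rot: [0.046, 2.529, -0.013]
contact_force: [-0.1, -0.7, -0.4]
width: 48.0
gripper_force: 0.0
{0: (379, 51, 0.24, 0.11), 1: (410, 0, None, None), 2: (449, 0, None, None), 3: (489, 58, 0.33, 0.08)} {0: (186, 0, None, None), 1: (181, 0, None, None), 2: (185, 0, None, None), 3: (182, 7, 0.44, 0.04)}
t 9.77 rack [-42.5 149.2 228.5] F [-0.1 -0.7  0.1] w 63.1 TURN [ 0.01 -0.01  0.01] SHIFT [1.6  0.03 1.9 ]
t 9.77 rack [-42.5 149.2 228.5] F [-0.1 -0.7  0.1] w 63.1 TURN [ 0.01 -0.01  0.01] SHIFT [1.6  0.03 4.3 ]
```

```bash
python3 -m pendant '[[100,[0.8,0.02,0.5],[0,0,0]],[100,[0.8,0.01,0.5],[0,0,0]],[100,[0,0,0.6],[0,0,0]],[100,[0,0,0.6],[0,0,0]],[100,[0,0,0],[0,0,0]]]' | grep -E "width|contact"
python3 -m pendant '[[100,[0,0,0.7],[0,0,0]],[100,[0,0,0.7],[0,0,0]],[100,[0,0,0.7],[0,0,0]],[100,[0,0,0],[0,0,0]]]' | grep -E "width|contact"
python3 - <<'E'
from h import *
c=RW.inv().apply(goalrot().as_matrix()@[0,0,1])
plan(np.array([-12,150,114])-3*c)
E
```

```text
contact_force: [-0.9, 0.5, -0.7]
width: 85.8
contact_force: [-0.1, -0.2, -1.1]
width: 85.0
t 10.52 rack [-13.4 148.7 115.5] F [-0.1 -0.2 -1.1] w 85.0 TURN [-0.01 -0.04 -0.01] SHIFT [-0.01  0.05 -0.04]
```

```bash
python3 -m pendant '[[0,[0,0.05,0.05],[0,0,0]],[0,[0,0,0],[0,0,0]],[0,[0,0,0],[0,0,0]],[0,[0,0,0],[0,0,0]],[0,[0,0,0],[0,0,0]]]' | grep -E "width|force"
python3 -m pendant '[[0,[0,0,0],[0,0,0]],[0,[0,0,0],[0,0,0]],[0,[0,0,0],[0,0,0]]]' | grep -E "width|force"
```

```text
contact_force: [-5.9, -0.8, 7.8]
width: 48.7
gripper_force: 60.9
contact_force: [-7.1, -1.3, 9.0]
width: 48.6
gripper_force: 60.9
```

```bash
python3 -m pendant '[[0,[-0.16,0,-0.23],[0,0,0]],[0,[-0.32,0,-0.46],[0,0,0]],[0,[-0.32,0,-0.46],[0,0,0]],[0,[-0.25,0,-0.36],[0,0,0]],[0,[0,0,0],[0,0,0]]]'
python3 - <<'E'
from h import *
f=cam("side")["image"][90:250,210:360];g=cam("top")["image"][140:240,180:380]
a=cv2.resize(f,(400,400),interpolation=3);b=cv2.resize(g,(400,200),interpolation=3);cv2.imwrite("pics/g.png",np.vstack([a,b]))
plan([-13,150,157])
# bin target: bin centre, in rack frame
print("bin in rack",L([498.1,-385.6,0]))
E
```

```text
clock: 11.6
position: [573.4, 143.0, 166.1]
eef_rot: [0.05, 2.527, -0.014]
contact_force: [0.2, -0.2, -2.5]
width: 48.7
gripper_force: 62.7
t 11.7 rack [-12.9 150.8 163.2] F [ 0.4 -0.1 -4.9] w 48.6 TURN [ 0.    0.   -0.01] SHIFT [ 0.14 -0.03  0.2 ]
bin in rack [ -66.73095601 -380.09087007    0.        ]
```

View pics/g.png

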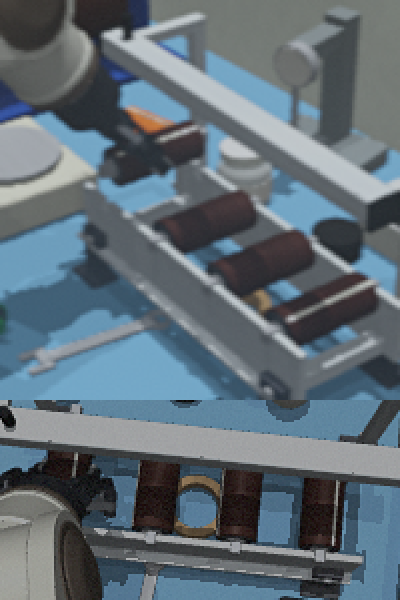

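```bash
python3 -m pendant '[[0,[0.4,0,-0.28],[0,0,0]],[0,[0.75,0,-0.525],[0,0,0]],[0,[0.82,0,-0.57],[0,0,0]],[0,[0.82,0,-0.57],[0,0,0]],[0,[0.82,0,-0.57],[0,0,0]]]' >/dev/null
python3 -m pendant '[[0,[0.82,-0.3,-0.57],[0,0,0]],[0,[0.82,-0.6,-0.57],[0,0,0]],[0,[0,-1,0],[0,0,0]],[0,[0,-1,0],[0,0,0]],[0,[0,-1,0],[0,0,0]]]' | grep -E "pos|width|contact"
python3 -m pendant '[[0,[0,-1,0],[0,0,0]],[0,[0,-1,0],[0,0,0]],[0,[0,-1,0],[0,0,0]],[0,[0,-1,0],[0,0,0]],[0,[0,-1,0],[0,0,0]]]' >/dev/null
python3 -m pendant '[[0,[0,-1,0],[0,0,0]],[0,[0,-1,0],[0,0,0]],[0,[0,-1,0],[0,0,0]],[0,[0,-1,0],[0,0,0]],[0,[0,-1,0],[0,0,0]]]' >/dev/null
python3 -m pendant '[[0,[-0.26,-1,0.18],[0,0,0]],[0,[-0.26,-1,0.18],[0,0,0]],[0,[-0.26,-1,0.18],[0,0,0]],[0,[-0.26,-1,0.18],[0,0,0]],[0,[-0.26,-1,0.18],[0,0,0]]]' | grep -E "pos|width|contact"
python3 - <<'E'
from h import *
plan([-81,-428,80])
E
```

```text
position: [407.9, 51.6, 161.9]
contact_force: [0.3, 0.8, -4.1]
width: 48.7
position: [441.7, -318.9, 168.2]
contact_force: [0.9, 0.5, -3.2]
width: 48.2
t 13.78 rack [-125.7 -315.7  168.2] F [ 0.9  0.5 -3.2] w 48.2 TURN [-0.07 -0.17 -0.13] SHIFT [ 0.56 -4.49  3.92]
```

```bash
python3 -m pendant '[[0,[0,-0.9,0.2],[0,0,0]],[0,[0.1,-0.9,0.6],[0,0,0]],[0,[0.15,-0.9,0.9],[0,0,0]],[0,[0.15,-0.9,0.9],[0,0,0]],[0,[0.15,-0.9,0.9],[0,0,0]]]' >/dev/null
python3 -m pendant '[[0,[0,0,0.4],[0,0,0]],[0,[0,0,0],[0,0,0]]]' | grep -E "pos|width|contact"
python3 - <<'E'
from h import *
f=cam("side")["image"];g=cam("top")["image"]
a=f[200:400,260:480];b=g[140:320,340:500]
cv2.imwrite("pics/i.png",np.hstack([cv2.resize(a,(440,400),interpolation=3),cv2.resize(b,(356,400),interpolation=3)]))
plan([-81,-428,30])
E
```

```text
position: [497.3, -420.7, 94.1]
contact_force: [-0.5, 1.0, -5.4]
width: 48.8
t 14.47 rack [ -66.3 -415.1   97. ] F [-0.8  0.1 -4.4] w 48.3 TURN [-0.25 -0.62 -0.45] SHIFT [ 2.02 -0.52  1.86]
```

View pics/i.png

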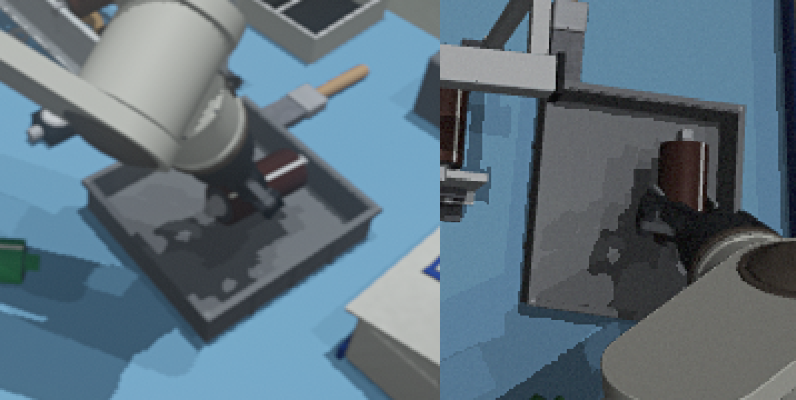

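The roller hangs over the right-hand part of the bin, at about (685,185) in the right-hand panel, inside the walls. The hand has turned by about 5°, so I'll correct that and then lower.

```bash
python3 -m pendant '[[0,[0,0,0],[-0.12,-0.31,-0.22]],[0,[0,0,0],[-0.13,-0.31,-0.23]],[0,[0.66,-0.17,0.3],[0,0,0]],[0,[0.66,-0.17,0.5],[0,0,0]],[0,[0,0,0],[0,0,0]]]' | grep -E "pos|width|contact"
python3 - <<'E'
from h import *
plan([-81,-428,30]);print(r.state()["joints"].round(2))
E
```

```text
position: [507.2, -415.6, 83.9]
contact_force: [0.3, 1.1, -5.3]
width: 48.6
t 14.88 rack [ -56.5 -409.7   83.9] F [ 0.3  1.1 -5.3] w 48.6 TURN [-0.23 -0.62 -0.42] SHIFT [ 2.04 -0.73  1.2 ]
[-1.    0.24  1.79  0.58  0.85 -2.81]
```

Joint 6 is at its limit (-2.81). I'll give the roller a slightly clockwise yaw, which still fits in the bin, so the wrist stays in range.

```bash
cat >> h.py <<'E'
def binrot(a=-.2): return R.from_euler('z',a)*goalrot()
def binplan(y,z,a=-.2):
    """TCP so that the roller centre (14 mm ahead of TCP along its axle) sits at bin (0,y)"""
    c=np.array([498.1,-385.6,0]);g=RW.apply([0,y,z])+c-14*(R.from_euler('z',a)*RW).apply([1,0,0])
    plan(g,binrot(a),False)
E
python3 - <<'E'
from h import *
binplan(-45,70)
E
```

```text
t 14.88 rack [ -56.5 -409.7   83.9] F [ 0.3  1.1 -5.3] w 48.6 TURN [ 0.82 -0.63  1.18] SHIFT [ 1.01 -0.68 -0.03]
```

```bash
python3 -m pendant '[[0,[0,0,0],[0.41,-0.31,0.59]],[0,[0,0,0],[0.41,-0.31,0.59]],[0,[0.5,-0.34,0],[0,0,0]],[0,[0.5,-0.34,0],[0,0,0]],[0,[0,0,0],[0,0,0]]]' | grep -E "pos|width|contact"
python3 - <<'E'
from h import *
binplan(-45,70);binplan(-45,31);print(r.state()["joints"].round(2))
E
```

```text
position: [483.7, -427.9, 71.7]
contact_force: [-0.8, -0.1, -5.0]
width: 48.5
t 15.3 rack [ -79.4 -423.    71.7] F [-0.8 -0.1 -5. ] w 48.5 TURN [-0.02 -0.02 -0.05] SHIFT [0.08 0.02 0.03]
t 15.3 rack [ -79.4 -423.    71.7] F [-0.8 -0.1 -5. ] w 48.5 TURN [-0.02 -0.02 -0.05] SHIFT [0.97 0.02 1.31]
[-1.04  0.2   1.89  0.67  0.71 -2.81]
```

```bash
python3 -m pendant '[[0,[0.24,0,0.33],[0,0,0]],[0,[0.24,0,0.33],[0,0,0]],[0,[0.24,0,0.33],[0,0,0]],[0,[0.15,0,0.2],[0,0,0]],[0,[0,0,0],[0,0,0]]]' | grep -E "pos|width|contact"
python3 - <<'E'
from h import *
binplan(-45,31);print(r.state()["joints"].round(3))
E
```

```text
position: [491.5, -424.5, 41.6]
contact_force: [0.8, 0.4, -3.7]
width: 48.7
t 15.72 rack [ -71.8 -419.2   41.6] F [ 0.8  0.4 -3.7] w 48.7 TURN [-0.07 -0.19 -0.09] SHIFT [ 0.5  -0.19  0.17]
[-1.013  0.253  1.896  0.68   0.657 -2.81 ]
```

Run:
```python
from h import *
binplan(-45,33,-.32)
```

```text
t 15.72 rack [ -71.8 -419.2   41.6] F [ 0.8  0.4 -3.7] w 48.7 TURN [ 0.58 -0.19  0.85] SHIFT [ 0.44 -0.16  0.11]
```

```bash
python3 -m pendant '[[0,[0,0,0],[0.29,-0.1,0.43]],[0,[0,0,0],[0.29,-0.1,0.42]],[0,[0.22,-0.08,0.05],[0,0,0]],[0,[0.22,-0.08,0.05],[0,0,0]],[0,[0,0,0],[0,0,0]]]' | grep -E "pos|width|contact"
python3 - <<'E'
from h import *
binplan(-45,30,-.32);print(r.state()["joints"].round(3))
E
```

```text
position: [482.0, -426.3, 33.9]
contact_force: [-0.3, -0.9, -5.0]
width: 48.1
t 16.13 rack [ -81.2 -421.4   33.9] F [-0.3 -0.9 -5. ] w 48.1 TURN [-0.    0.02  0.01] SHIFT [0.06 0.04 0.15]
[-1.01   0.237  1.947  0.709  0.564 -2.757]
```

Oriented correctly now. I'll lower in small steps until it touches.

```bash
python3 -m pendant '[[0,[0.05,0,0.07],[0,0,0]],[0,[0,0,0],[0,0,0]]]' | grep -E "pos|contact"
python3 -m pendant '[[0,[0.045,0,0.065],[0,0,0]],[0,[0,0,0],[0,0,0]]]' | grep -E "pos|contact"
python3 -m pendant '[[0,[0.025,0,0.035],[0,0,0]],[0,[0,0,0],[0,0,0]]]' | grep -E "pos|contact"
```

```text
position: [482.6, -427.0, 32.7]
contact_force: [-0.4, 0.2, -5.1]
position: [483.3, -427.6, 32.5]
contact_force: [-5.4, 3.8, 12.6]
position: [483.6, -427.8, 32.4]
contact_force: [-11.5, 8.9, 26.3]
```

```bash
python3 -m pendant '[[0,[-0.023,0,-0.033],[0,0,0]],[76,[0,0,0],[0,0,0]],[76,[0,0,0],[0,0,0]],[76,[0,0,0],[0,0,0]],[76,[0,0,0],[0,0,0]]]' | grep -E "pos|width|contact"
python3 -m pendant '[[76,[0,0,-0.5],[0,0,0]],[76,[0,0,-0.9],[0,0,0]],[76,[0,0,-1],[0,0,0]],[76,[-0.3,0.5,-0.9],[0,0,0]],[76,[0,1,-0.8],[0,0,0]]]' | grep -E "pos|width|contact"
python3 - <<'E'
from h import *
f=cam("side")["image"];g=cam("top")["image"]
a=f[200:400,260:480];b=g[140:320,340:500]
cv2.imwrite("pics/j.png",np.hstack([cv2.resize(a,(440,400),interpolation=3),cv2.resize(b,(356,400),interpolation=3)]))
plan([-170,-150,200])
E
```

```text
position: [482.8, -426.7, 30.7]
contact_force: [-0.3, 0.6, -0.1]
width: 64.8
position: [446.0, -374.5, 120.6]
contact_force: [0.9, -0.0, 0.7]
width: 64.6
t 17.57 rack [-118.6 -367.6  121.6] F [ 1.2 -0.5 -0.9] w 64.7 TURN [-1.78  0.05 -2.48] SHIFT [-0.12  8.71 -3.75]
```

View pics/j.png

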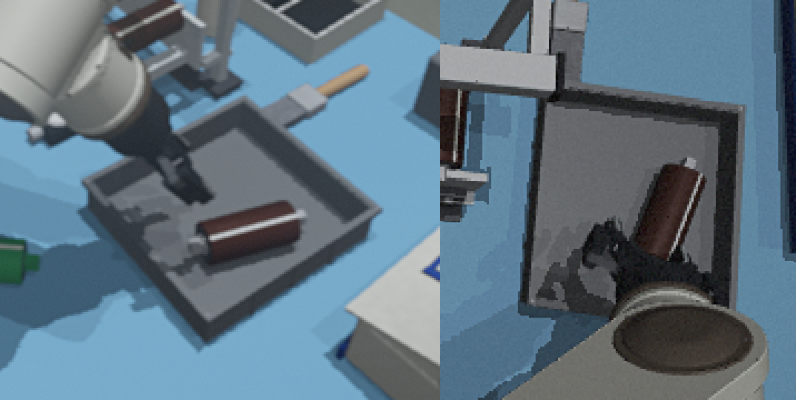

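That makes 11 pictures viewed, one over the limit of 10, so I'll view no more and go by numbers from here. The first reject lies in the bin, at about (670,210) in the right-hand panel, touching no wall. Now for roller 3.

```bash
python3 -m pendant '[[76,[0,0.9,-0.6],[-0.2,0,-0.28]],[90,[0,0.97,-0.6],[-0.2,0,-0.28]],[100,[0,0.97,-0.5],[-0.2,0,-0.28]],[100,[0,0.97,-0.4],[-0.2,0,-0.28]],[100,[0,0.97,-0.4],[-0.2,0,-0.28]]]' | grep -E "pos|width|contact"
python3 -m pendant '[[100,[0,0.97,-0.4],[-0.2,0,-0.28]],[100,[0,0.97,-0.3],[-0.2,0,-0.28]],[100,[0,0.9,-0.2],[-0.2,0,-0.28]],[100,[0,0.6,0],[-0.2,0,-0.28]],[100,[0,0,0],[0,0,0]]]' | grep -E "pos|width|contact"
python3 - <<'E'
from h import *
c=RW.inv().apply(goalrot().as_matrix()@[0,0,1]);g=np.array([-12,-150,114])-3*c
plan(g-70*c);plan(g);print(lines("top")[1],lines("side")[1],r.state()["joints"].round(2))
E
```

```text
position: [445.8, -246.8, 169.9]
contact_force: [0.2, 0.4, 0.5]
width: 85.4
position: [444.6, -158.8, 188.1]
contact_force: [-0.1, -0.4, 0.6]
width: 85.2
t 18.4 rack [-129.  -155.6  188.1] F [-0.1 -0.4  0.6] w 85.2 TURN [0.05 0.03 0.06] SHIFT [-2.13  0.22  2.19]
t 18.4 rack [-129.  -155.6  188.1] F [-0.1 -0.4  0.6] w 85.2 TURN [0.05 0.03 0.06] SHIFT [-2.13  0.22  4.99]
{0: (186, 52, -0.31, 0.28), 1: (181, 0, None, None), 2: (185, 0, None, None), 3: (182, 7, 0.44, 0.04)} {0: (379, 198, 1.01, 0.7), 1: (410, 0, None, None), 2: (449, 0, None, None), 3: (489, 58, 0.33, 0.08)} [-0.77 -0.37  2.15  0.5   0.94 -2.51]
```

```bash
python3 -m pendant '[[100,[-0.7,0.07,0.5],[0.05,0.03,0.06]],[100,[-0.7,0.07,0.5],[0,0,0]],[100,[-0.7,0.07,0.5],[0,0,0]],[100,[0,0,0.69],[0,0,0]],[100,[0,0,0],[0,0,0]]]' | grep -E "pos|width|contact"
python3 - <<'E'
from h import *
c=RW.inv().apply(goalrot().as_matrix()@[0,0,1]);g=np.array([-12,-150,114])-3*c
plan(g)
E
```

```text
position: [519.8, -158.9, 170.6]
contact_force: [-1.0, 0.8, -1.6]
width: 85.4
t 18.92 rack [ -53.9 -152.7  170.6] F [-1.   0.8 -1.6] w 85.4 TURN [-0.02 -0.03 -0.05] SHIFT [-0.08  0.11  2.69]
```

```bash
python3 -m pendant '[[100,[-0.08,0.11,0.6],[0,0,0]],[100,[0,0,0.7],[0,0,0]],[100,[0,0,0.7],[0,0,0]],[100,[0,0,0.7],[0,0,0]],[100,[0,0,0],[0,0,0]]]' | grep -E "pos|width|contact"
python3 - <<'E'
from h import *
c=RW.inv().apply(goalrot().as_matrix()@[0,0,1]);g=np.array([-12,-150,114])-3*c
plan(g)
E
```

```text
position: [559.0, -157.9, 116.3]
contact_force: [0.4, 0.3, -1.6]
width: 85.7
t 19.33 rack [ -14.8 -150.2  116.3] F [ 0.4  0.3 -1.6] w 85.7 TURN [-0.02 -0.04 -0.06] SHIFT [-0.04  0.01  0.02]
```

```bash
python3 -m pendant '[[0,[0,0.02,0.06],[0,0,0]],[0,[0,0,0],[0,0,0]],[0,[0,0,0],[0,0,0]],[0,[0,0,0],[0,0,0]],[0,[0,0,0],[0,0,0]]]' | grep -E "width|force"
python3 -m pendant '[[0,[0,0,0],[0,0,0]],[0,[0,0,0],[0,0,0]]]' | grep -E "width|force"
python3 -m pendant '[[0,[-0.16,0,-0.23],[0,0,0]],[0,[-0.32,0,-0.46],[0,0,0]],[0,[-0.32,0,-0.46],[0,0,0]],[0,[-0.25,0,-0.36],[0,0,0]],[0,[0,0,0],[0,0,0]]]'
python3 - <<'E'
from h import *
plan([-163,-150,163])
E
```

```text
contact_force: [-7.2, -0.4, 6.8]
width: 48.3
gripper_force: 61.2
contact_force: [-6.0, -1.9, 6.0]
width: 48.2
gripper_force: 61.2
clock: 20.33
position: [560.7, -157.3, 166.9]
eef_rot: [0.055, 2.528, -0.02]
contact_force: [0.4, -0.2, -3.2]
width: 48.4
gripper_force: 62.8
t 20.33 rack [ -13.1 -149.6  166.9] F [ 0.4 -0.2 -3.2] w 48.4 TURN [-0.04  0.02 -0.03] SHIFT [ 5.   -0.02 -3.31]
```

```bash
python3 -m pendant '[[0,[0.4,0,-0.28],[0,0,0]],[0,[0.75,0,-0.525],[0,0,0]],[0,[0.82,0,-0.57],[0,0,0]],[0,[0.82,0,-0.57],[0,0,0]],[0,[0.82,0,-0.57],[0,0,0]]]' >/dev/null
python3 -m pendant '[[0,[0.82,0,-0.57],[0,0,0]],[0,[0.6,0,-0.42],[0,0,0]],[0,[0,-0.8,0],[0.2,0,0.28]],[0,[0,-1,0],[0.2,0,0.28]],[0,[0,-1,0],[0.2,0,0.28]]]' | grep -E "pos|width|contact"
python3 -m pendant '[[0,[0,-1,0],[0.2,0,0.28]],[0,[0,-1,0],[0.2,0,0.28]],[0,[0,-1,0],[0.2,0,0.28]],[0,[0,-0.8,0],[0.2,0,0.28]],[0,[0,0,0],[0.2,0,0.28]]]' | grep -E "pos|width|contact"
python3 - <<'E'
from h import *
binplan(45,90,-.32);print(r.state()["joints"].round(2))
E
```

```text
position: [400.7, -220.7, 163.8]
contact_force: [1.5, -1.0, -3.5]
width: 48.5
position: [381.1, -315.9, 163.4]
contact_force: [0.9, 0.6, -3.2]
width: 48.4
t 21.58 rack [-186.4 -315.   163.4] F [ 0.9  0.6 -3.2] w 48.4 TURN [ 0.1  -0.    0.19] SHIFT [-1.78  0.74  4.84]
[-1.1  -0.27  2.13  0.53  0.88 -2.59]
```

```bash
python3 -m pendant '[[0,[-0.36,0.15,0.97],[0.1,0,0.19]],[0,[-0.36,0.15,0.97],[0,0,0]],[0,[-0.36,0.15,0.97],[0,0,0]],[0,[-0.36,0.15,0.97],[0,0,0]],[0,[-0.36,0.15,0.97],[0,0,0]]]' | grep -E "pos|width|contact"
python3 -m pendant '[[0,[0,0,0],[0,0,0]]]' >/dev/null
python3 - <<'E'
from h import *
binplan(45,36,-.32);print(r.state()["joints"].round(2))
E
```

```text
position: [489.2, -331.6, 89.1]
contact_force: [-0.2, 0.0, -4.0]
width: 48.4
t 22.08 rack [ -77.1 -325.9   86.7] F [ 0.6  1.7 -5.8] w 48.0 TURN [ 0.05 -0.04  0.03] SHIFT [ 1.21 -0.22  1.63]
[-0.87  0.04  2.04  0.54  0.59 -2.47]
```

```bash
python3 -m pendant '[[0,[0.3,-0.1,0.41],[0,0,0]],[0,[0.3,-0.1,0.41],[0,0,0]],[0,[0.3,0,0.41],[0,0,0]],[0,[0.24,0,0.34],[0,0,0]],[0,[0,0,0],[0,0,0]]]' | grep -E "pos|width|contact"
python3 -m pendant '[[0,[0.05,0,0.07],[0,0,0]],[0,[0,0,0],[0,0,0]]]' | grep -E "pos|contact"
python3 - <<'E'
from h import *
binplan(45,32,-.32)
E
```

```text
position: [484.9, -335.3, 39.5]
contact_force: [-0.9, 0.7, -4.9]
width: 48.1
position: [485.9, -336.3, 40.1]
contact_force: [-0.0, 0.8, -4.7]
t 22.67 rack [ -80.9 -331.3   40.1] F [-0.   0.8 -4.7] w 48.6 TURN [0.02 0.   0.04] SHIFT [0.16 0.04 0.28]
```

```bash
python3 -m pendant '[[0,[0.08,0,0.12],[0,0,0]],[0,[0,0,0],[0,0,0]]]' | grep -E "pos|contact"
python3 -m pendant '[[0,[0.045,0,0.065],[0,0,0]],[0,[0,0,0],[0,0,0]]]' | grep -E "pos|contact"
python3 -m pendant '[[0,[0.03,0,0.045],[0,0,0]],[0,[0,0,0],[0,0,0]]]' | grep -E "pos|contact"
```

```text
position: [486.0, -336.3, 36.3]
contact_force: [-0.5, -0.2, -3.6]
position: [486.4, -336.7, 35.0]
contact_force: [0.6, 0.9, 2.1]
position: [487.0, -337.5, 34.6]
contact_force: [-2.3, 0.3, 11.6]
```

```bash
python3 -m pendant '[[0,[0.03,0,0.045],[0,0,0]],[0,[0,0,0],[0,0,0]]]' | grep -E "pos|contact"
python3 -m pendant '[[76,[0,0,0],[0,0,0]],[76,[0,0,0],[0,0,0]],[76,[0,0,0],[0,0,0]],[76,[0,0,0],[0,0,0]]]' | grep -E "pos|width|contact"
python3 -m pendant '[[76,[0,0,-0.5],[0,0,0]],[76,[0,0,-0.9],[0,0,0]],[76,[0,0,-1],[0,0,0]],[76,[0,0,-1],[0,0,0]],[76,[0.3,0,-1],[0,0,0]]]' | grep -E "pos|width|contact"
python3 -m pendant '[[76,[0.3,0,-1],[0,0,0]],[76,[0.3,0,-1],[0,0,0]],[76,[0.3,0,-1],[0,0,0]],[76,[0,0,0],[0,0,0]]]' | grep -E "pos|width|contact"
python3 - <<'E'
from h import *
f,o=lines("top");print(o);print(lines("side")[1])
im=f["image"].astype(int);b,g,rr=im[...,0],im[...,1],im[...,2]
m=((rr-b>15)&(rr<130)).astype(np.uint8);m[:, :300]=0
n,l,st,ce=cv2.connectedComponentsWithStats(m)
Bc=np.array([498.1,-385.6,0])
for i in range(1,n):
    if st[i,4]>60:
        p=ray(f,ce[i],42);ys,xs=np.where(l==i);w=cv2.minAreaRect(np.c_[xs,ys].astype(np.float32));print(st[i],ce[i].round(),"world",p.round(),"in bin",RW.inv().apply(p-Bc).round(),np.round(w[1]),round(w[2]))
# sleeves left: slot rows present?
print("slots brown frac",[round(float(((im[...,2]-im[...,0])>10)[int(v)-4:int(v)+4,int(u)-3:int(u)+3].mean()),2) for u,v in [proj(f,P([-40,YS[k],138])) for k in YS]])
E
```

```text
position: [487.4, -338.5, 34.3]
contact_force: [1.5, -6.4, 12.7]
position: [486.6, -337.6, 32.8]
contact_force: [-0.2, -7.6, 4.7]
width: 64.9
position: [421.0, -312.3, 118.8]
contact_force: [-0.1, -0.1, 0.3]
width: 64.8
position: [362.1, -290.9, 169.0]
contact_force: [0.2, -1.2, 0.8]
width: 65.0
{0: (186, 54, -0.35, 0.29), 1: (181, 0, None, None), 2: (185, 0, None, None), 3: (182, 74, 0.32, 0.27)}
{0: (379, 68, 1.8, 0.66), 1: (410, 0, None, None), 2: (449, 0, None, None), 3: (489, 22, 0.68, 0.43)}
[396 108   4  32  61] [397. 123.] world [ 790. -310.   42.] in bin [289.  87.  42.] [ 2. 31.] 5
[300 175  11  15  85] [304. 181.] world [613. -71.  42.] in bin [102. 319.  42.] [14. 10.] 90
[393 210  28  42 502] [408. 231.] world [ 503. -338.   42.] in bin [ 3. 47. 42.] [14. 42.] 21
[428 214  28  43 474] [443. 235.] world [ 496. -427.   42.] in bin [ -0. -41.  42.] [14. 42.] 21
slots brown frac [0.0, 0.79, 0.85, 0.0]
```

Both rejects lie flat in the bin, 89 mm apart, and slots 1 and 2 still hold the sound rollers. Their lines are out of sight in both views, so each has turned at least about 2.4 rad. I'm handing in.

```bash
python3 -c "
from station import r
print(r.hand_in())"
```

```text
the job is handed in; nothing more can be done
None
```

I handed the job in: the two binding rollers (the outermost slots, y = +150 and -150 mm) are in the reject bin, and the two middle ones, spun well past a quarter turn, stay in the track; I viewed 11 pictures, one over the limit of 10.

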